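Set the pantry light to its mark

TASK

The motion-sensor light on the pantry shelf has been knocked over on its stiff friction hinge. Raise it until the panel lies in line with the red pointer on its dial once you have let go of it (it springs back a little), then, with it let go and in line, check that it holds by pushing its orange tab with shut fingers, square to the hinge, lightly (2 to 3 newtons) for about a second. Finish with the light let go and still in line; do not shift the pointer or disturb the other things on the shelf.

Things in the scene. Friction and masses are not known exactly. Their poses are not given: they have to be found in the camera images.
- lamp: The tilting motion-sensor light, fixed to the shelf: aluminium foot 150 (x) x 110 (y) x 14 mm, two uprights to 82 mm height at x = +-56 mm, white dial of 42 mm radius about the hinge at x = 62 mm, the hinged light panel between them. Origin at the centre of the underside; x along the hinge, towards the dial side; z up; y horizontal, the way the light leans.
- pivot (a point): Centre of the hinge barrel of the light, 60 mm above the shelf, straight above the lamp's origin; axes as body lamp.
- tab (a point): Grip point on the orange tab at the panel's free edge, 135 mm from the pivot. Panel: blue, white line on its side edges, 94 mm wide (x), 20 thick, from 22 to 104 mm off the pivot. Tab: mid-edge, 14 mm thick along x, 24 across, ends 152 mm from the pivot. Axes turn with the light: x along the hinge, z from pivot out through the tab. Lean = angle of z from vertical towards lamp's +y; 45 to 63 degrees at the start.
- lamp_hinge (a joint): Friction hinge, rad: lean of its inner leaf, 0 upright, growing as it leans to the lamp's +y; range -0.5 to 1.3. It stays put until a torque of about 0.6 N m turns it (about 4.5 N at the tab). The panel's lean is lamp_hinge + lamp_give.
- lamp_give (a joint): Springy give between hinge leaf and panel, rad, positive to more lean, 5 N m/rad; within 0.03 of 0 when untouched. While the light is turned it winds up about 0.12 against the motion; on letting go the panel springs back about 6 to 9 degrees, depending on its unknown mass (0.11 to 0.23 kg) and direction. A 2 to 3 N push square to the tab makes it give 0.04 to 0.09 without slipping.
- mark_tip (a point): Outer end of the red pointer, 100 mm from the hinge axis and 68 mm beside the pivot (lamp's +x). The pointer is a red strip 5 mm wide from the hinge axis out to here; it shows the wanted lean, 0 to 29 degrees towards the lamp's +y, and stays where it is set. Axes: z outwards along the pointer, x along the hinge.
- grinder: Press-button pepper grinder, brushed steel, 50 mm across, 186 mm tall; bystander. Origin at the centre of its underside.
- can_red: Closed soup can with red label, 68 mm across, 100 mm tall; bystander. Origin at the centre of its underside.
- can_green: Closed soup can with green label, 68 mm across, 100 mm tall; bystander. Origin at the centre of its underside.
- bowl: Purple silicone pinch bowl, 72 mm across, 34 mm tall; bystander. Origin at the centre of its underside.
- stopper: Glass cruet stopper standing on its head, 36 mm across, 52 mm tall; bystander. Origin at the centre of its underside.
- clip: Blue plastic bag clip lying flat, 75 x 14 x 18 mm; bystander. Origin at the centre of its underside.
- spice: Small spice jar with black cap, 44 mm across, 90 mm tall; bystander. Origin at the centre of its underside.
Things that resemble listed ones, but are neither listed nor needed, are in the scene too. What is shaped like the lamp but green or purple is not meant.

How it is judged:
By the outcome, as a careful person would: the job done as asked, in the order asked, and still so for the second after the job is handed in, with the robot touching nothing.
It also fails if it takes over 64 s, if anything falls off the work surface, if the arm or the gripper's body presses on something with over 40 N, if the wrist force passes 120 N, or if a joint passes its speed limit or range.

ROBOT

A 6-joint arm with a two-finger parallel gripper is mounted at the origin on the work surface. World frame = base frame: x ahead of the robot, y to its left, z up, the work surface at z = 0. Lengths are in mm, angles in rad, forces in N, time in s.
With the tool pointing down it reaches from about 275 to 825 mm from the base axis. Payload 4.9 kg.
Tool frame: the origin (TCP) lies at the very end of the fingers, on their centre line; the grasp point (between the pads) lies 19 mm behind it; z points along the fingers, y is the line along which they close (so a half turn about z gives the same grasp; the last joint's range is limited). The gripper opens to 85 mm and grips with 20 to 120 N. Pads are 22 mm wide; open, the fingers measure 114 mm over their backs; the gripper's body (76 mm by 85 mm) begins 54 mm behind the grasp point. The pads swing forward as they close: fully open they stand 13 mm farther back than shut.
Start: joints at [-1.253, 0.326, -0.193, 1.052, 0, 1.437], TCP at [240.136, -494.827, 231.281] pointing down, gripper open.
Joint ranges: [-2.65, 2.65], [-0.97, 1.79], [-1.3, 1.35], [-1.93, 2.1], [-1.47, 1.37], [-3.14, 3.14]. Speed limits (rad/s): [2.57, 2.57, 3.14, 3.14, 3.14, 3.14].

INTERFACE

Orientations are given as [roll, pitch, yaw] about the fixed x, y, z axes, in that order (R = Rz(yaw) Ry(pitch) Rx(roll)).
In Python, from bench import bot, solve_ik, imaging gives the robot as it stands. Calls block until the motion is done:
- bot.move_ptp(position, orientation): joint-space move of the TCP to a pose.
- bot.movel(position, rot=None, max_speed=150, threshold=None): straight line of the TCP; rot=None keeps the orientation; max_speed is the mean speed in mm/s. With threshold (N) it stops when the force on the tool has changed by that much, and returns True; else False.
- bot.move_j(angles): joint-space move.
- bot.grip(opening, effort=None): opening from 0.0 (shut) to 1.0 (fully open); effort is the grip in N (None keeps the last); returns when the fingers have stopped.
- bot.dwell(seconds).
- solve_ik(position, orientation): joint angles nearest the present ones, or None.
- bot.get_state(): the state.
- imaging.capture(name): name is "side" or "top"; returns the picture (480x640x3 uint8, blue, green, red); there is no depth.
- imaging.camera_model(name): a dict with "K" (3x3 intrinsics, pixels), "position" and "rotation" of the camera in the world. Camera axes: x right, y up, looking along -z (the intrinsics and any distortion apply to the point x, -y, -z); pixel columns grow to the right and rows downward; lengths in mm; the calibration is good to about 2 mm. A picture is of the moment at which its call begins. camera_model takes no time and is no camera call.
A pose or a line that the arm cannot do raises bot.IKError and nothing moves.
- bot.sign_off(): hands the job in; it is judged then, once.
The state is a dict: "t": time; "qpos": joint angles; "joint_velocities": joint speeds; "effort": joint torques, N m; "tcp_pos": TCP position; "orientation": TCP orientation; "contact_force": force on the tool from outside, world axes, zero at the start; "wrist_torque": the same for the moment, N m; "opening": opening from 0.0 (shut) to 1.0 (fully open); "gripper_force": force on a finger pad.
Only numpy, scipy, OpenCV 4.12 (cv2) and the standard library are available. Lean on these libraries where they do the work, as an engineer would, in place of code of your own. Each camera call takes 0.05 s, during which the arm holds its last target. There are 200 camera calls.

## Working session

There is one attempt and no reset: what is moved stays moved. The work goes in short steps, each a Python script; the robot and the scene stay as the last script left them, time stands still between calls to the robot, and variables do not carry over. Pictures are saved under pics/ and viewed, at most 10 in all, crops included, and the job is handed in when it is done.

```bash
ls; mkdir -p pics
python3 - <<'E'
from bench import bot, solve_ik, imaging
import cv2
for n in("side","top"):
    cv2.imwrite(f"pics/{n}0.png",imaging.capture(n)); m=imaging.camera_model(n); print(n,m)
print(bot.get_state())
E
```

```text
pics
side {'K': array([[483.91481638,   0.        , 318.80114905],
       [  0.        , 483.91481638, 244.09409441],
       [  0.        ,   0.        ,   1.        ]]), 'position': array([ 470.56595928, -952.39649897,  816.31397188]), 'rotation': array([ 0.94124335,  0.00923374, -0.0626925 ])}
top {'K': array([[600.62225957,   0.        , 318.58205637],
       [  0.        , 600.62225957, 240.47819743],
       [  0.        ,   0.        ,   1.        ]]), 'position': array([ 339.08820077,   -8.59519603, 1449.43175125]), 'rotation': array([ 0.15401871, -0.00460843, -1.57990675])}
{'t': 0.1, 'qpos': array([-1.25321422e+00,  3.26883119e-01, -1.93461463e-01,  1.05196919e+00,
        1.18688336e-05,  1.43659815e+00]), 'joint_velocities': array([ 0.00119535, -0.00133108,  0.00201592,  0.00019948,  0.00143322,
       -0.00064002]), 'effort': array([ 1.26588140e-03, -4.44239295e+01,  2.63038105e+01,  7.91047962e-03,
       -8.48593686e-05, -1.17188426e-05]), 'tcp_pos': array([ 239.97052816, -494.33672013,  230.58135353]), 'orientation': array([-3.14009044e+00, -2.14789449e-04,  4.51780120e-01]), 'contact_force': array([ 0.74298216,  0.7834736 , -0.5145314 ]), 'wrist_torque': array([ 0.04670376, -0.0150816 ,  0.01728059]), 'gripper_force': 0.0, 'opening': 0.999158532586125}
```

View pics/side0.png

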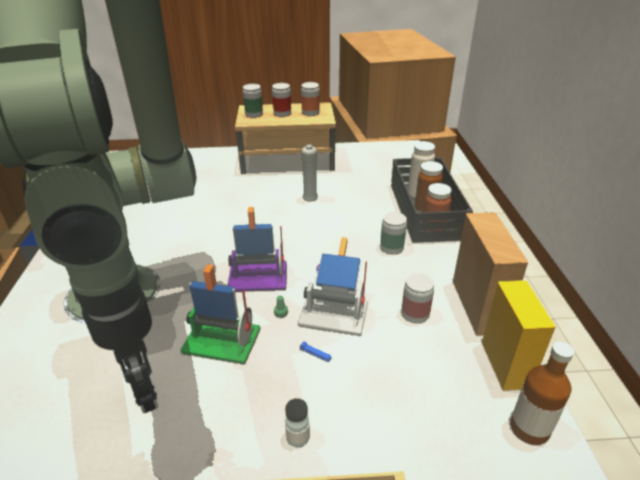

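View pics/top0.png

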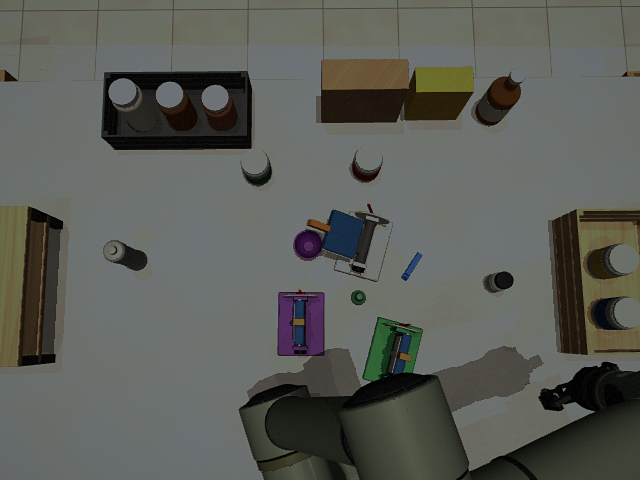

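Run:
```python
import cv2,numpy as np
a=cv2.imread("pics/side0.png")[225:340,285:385]; b=cv2.imread("pics/top0.png")[195:290,285:405]
a=cv2.resize(a,None,fx=5,fy=5,interpolation=cv2.INTER_CUBIC)
b=cv2.convertScaleAbs(cv2.resize(b,None,fx=6,fy=6,interpolation=cv2.INTER_CUBIC),alpha=1.7)
def grid(im,s,x0,y0):
    for u in range(0,im.shape[1],10*s): cv2.putText(im,str(x0+u//s),(u,10),0,.35,(0,0,255),1); cv2.line(im,(u,12),(u,im.shape[0]),(128,128,128),1) if u%(20*s)==0 else 0
    for v in range(0,im.shape[0],10*s): cv2.putText(im,str(y0+v//s),(0,v+4),0,.35,(0,0,255),1); cv2.line(im,(25,v),(im.shape[1],v),(128,128,128),1) if v%(20*s)==0 else 0
    return im
cv2.imwrite("pics/sidec.png",grid(a,5,285,225)); cv2.imwrite("pics/topc.png",grid(b,6,285,195))
```

```text
(no output)
```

View pics/sidec.png

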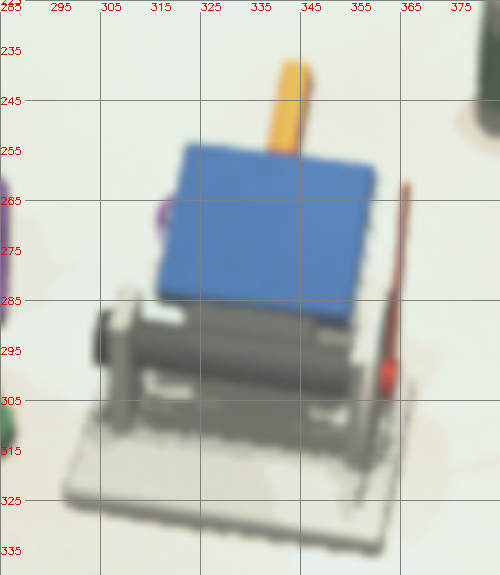

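View pics/topc.png

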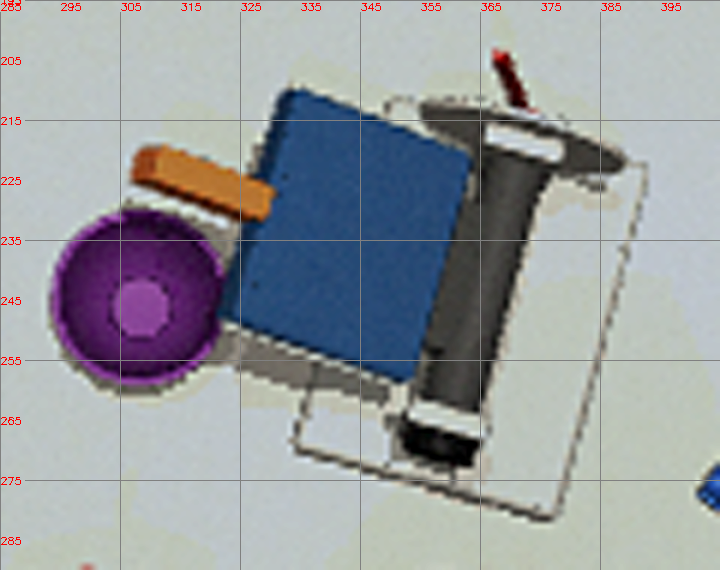

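```bash
cat > h.py <<'E'
import numpy as np, cv2
from scipy.spatial.transform import Rotation as R
from scipy.optimize import least_squares
from bench import bot, solve_ik, imaging
M={n:imaging.camera_model(n) for n in("side","top")}
def proj(n,P):
    m=M[n]; c=(np.atleast_2d(P)-m["position"])@R.from_euler("xyz",m["rotation"]).as_matrix()
    q=np.c_[c[:,0],-c[:,1],-c[:,2]]@m["K"].T
    return q[:,:2]/q[:,2:]
def lampw(L,P):  # L=(x,y,yaw): lamp frame -> world
    return np.atleast_2d(P)@R.from_euler("z",L[2]).as_matrix().T+[L[0],L[1],0]
def pan(l,P):    # panel frame -> lamp frame ; lean l
    return np.atleast_2d(P)@R.from_euler("x",-l).as_matrix().T+[0,0,60]
E
python3 - <<'E'
from h import *
F=[[-75,-55,14],[75,-55,14],[-75,55,14]]
tF=[[377,281.5],[392,222.5],[333.8,269.5]]
sF=[[298,323.5],[361.5,333.5]]
Pn=[[47,-10,104],[47,-10,22],[-47,-10,104],[-47,-10,22]]
tP=[[333,210],[364,221],[321,248],[353,258.5]]
sP=[[360,258.5],[355,289],[322,254],[317,284]]
def pr(p):
    L=p[:3]; W=lampw(L,pan(p[3],Pn)); T=lampw(L,pan(p[4],[[68,0,100]]))
    return np.concatenate([(proj("top",lampw(L,F))-tF).ravel(),(proj("side",lampw(L,F[:2]))-sF).ravel(),
     (proj("top",W)-tP).ravel(),(proj("side",W)-sP).ravel(),(proj("top",T)-[368,204]).ravel(),(proj("side",T)-[366,262]).ravel()])
s=least_squares(pr,[450,-80,-.2,.9,.2],loss="soft_l1"); print(s.x,np.degrees(s.x[2:])); print(pr(s.x).reshape(-1,2).round(1))
print(lampw(s.x,pan(s.x[3],[[0,0,135],[0,0,152]])))
E
```

```text
[ 549.22103187 -124.9985165   -37.97680303  -36.51681579  -75.2079517 ] [-2175.91053289 -2092.25942583 -4309.0982183 ]
[[ 0.5 -0.3]
 [ 0.9 -0.7]
 [-0.7 -0.5]
 [-1.3 -0.3]
 [-0.1 -0.5]
 [-0.5 -1.1]
 [-0.4 -0.9]
 [ 0.5  0.3]
 [ 0.2  0.3]
 [ 0.3  0.2]
 [-0.1  0.3]
 [-0.3 -0.1]
 [-2.  -0.1]
 [-0.1 -0.1]
 [-0.2  0.2]]
[[583.47146404  -4.84527778 111.13811807]
 [587.78448143  10.28513006 117.57773293]]
```

Run:
```python
from h import *
import itertools
L=[549.2,-125,np.radians(-15.91)]
def box(x,y,z): 
    c=np.array(list(itertools.product(x,y,z)),float); e=[(i,i^b) for i in range(8) for b in(1,2,4) if i<i^b]; return c,e
out=[]
for n,(r0,r1,c0,c1),s,g in(("side",(225,340,285,385),5,1),("top",(195,290,285,385),6,1.7)):
  im=cv2.imread(f"pics/{n}0.png")[r0:r1,c0:c1]; im=cv2.convertScaleAbs(cv2.resize(im,None,fx=s,fy=s,interpolation=cv2.INTER_CUBIC),alpha=g)
  for lean,col in((67.7,(0,255,0)),(62,(255,255,0))):
    for b in(([-47,47],[-10,10],[22,104]),([-7,7],[-12,12],[104,152])):
      c,e=box(*b); p=proj(n,lampw(L,pan(np.radians(lean),c)))
      for i,j in e: cv2.line(im,*[tuple(int(v) for v in (p[k]+.5-[c0,r0])*s) for k in(i,j)],col,1)
  p=proj(n,lampw(L,pan(np.radians(10.9),[[68,0,0],[68,0,100]])))
  cv2.line(im,*[tuple(int(v) for v in (q+.5-[c0,r0])*s) for q in p],(255,0,255),1)
  out.append(im)
h=max(i.shape[0] for i in out)
im=np.hstack([cv2.copyMakeBorder(i,0,h-i.shape[0],0,0,0) for i in out]);cv2.imwrite("pics/ov.png",cv2.resize(im,None,fx=.72,fy=.72,interpolation=cv2.INTER_AREA))
```

```text
(no output)
```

View pics/ov.png

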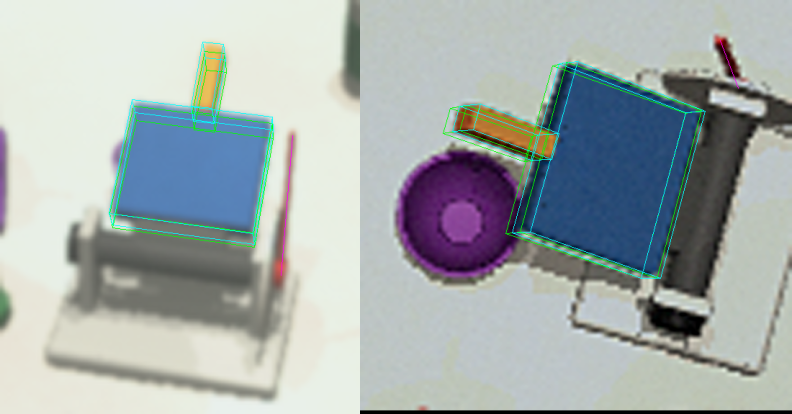

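Run:
```python
from h import *
F=[[-75,-55,14],[75,-55,14],[-75,55,14]]
tF=[[377,281.5],[392,222.5],[333.8,269.5]]
sF=[[298,323.5],[361.5,333.5]]
Pt=[[47,10,104],[47,-10,22],[-47,10,104],[-47,-10,22]]
Ps=[[47,-10,104],[47,-10,22],[-47,-10,104],[-47,-10,22]]
tP=[[331.5,210],[364,221],[321,248],[353,258.5]]
sP=[[360,258.5],[355,289],[322,254],[317,284]]
sT=[[341.7,237],[347.2,238.3]]; Tb=[[-7,-12,152],[7,-12,152]]
def pr(p):
    L=p[:3]; f=lambda n,P,l:proj(n,lampw(L,pan(l,P)))
    return np.concatenate([(proj("top",lampw(L,F))-tF).ravel(),(proj("side",lampw(L,F[:2]))-sF).ravel(),
     (f("top",Pt,p[3])-tP).ravel(),(f("side",Ps,p[3])-sP).ravel(),(f("side",Tb,p[3])-sT).ravel(),(f("top",[[68,0,100]],p[4])-[368,204]).ravel(),(f("side",[[68,0,100]],p[4])-[366,262]).ravel()])
s=least_squares(pr,[549,-125,-.277,1.0,.19],loss="soft_l1"); print(s.x,np.degrees(s.x[2:])); print(pr(s.x).reshape(-1,2).round(1))
print(lampw(s.x,pan(s.x[3],[[0,0,135],[0,0,152]])))
```

```text
[ 5.49288299e+02 -1.25756936e+02 -2.82137264e-01  1.12696142e+00
  2.00952106e-01] [-16.16527446  64.57013298  11.51370756]
[[ 0.6 -0.3]
 [ 1.4 -0.6]
 [-0.5 -0.6]
 [-1.4 -0.2]
 [-0.2 -0.1]
 [-1.1 -0.8]
 [ 0.5 -0.9]
 [-1.6  0.2]
 [ 0.9  0.3]
 [ 0.4 -0.4]
 [-0.   0.6]
 [-0.3 -0.9]
 [-2.  -0. ]
 [-0.3  0.5]
 [-0.1 -0.1]
 [-0.1 -0.2]
 [ 0.   0.3]]
[[583.23194719  -8.65727539 117.9698051 ]
 [587.50633253   6.08860776 125.26970649]]
```

```bash
cat >> h.py <<'E'
L=np.array([549.29,-125.76,-.2821]); LEAN0=np.radians(63.5); MARK=np.radians(11.5)
RL=R.from_euler("z",L[2]).as_matrix()
def ori(a,s=1):  # tool z at angle a (rad) from down towards lamp +y; tool y = s*lamp x
    z=np.array([0,np.sin(a),-np.cos(a)]); y=np.array([s,0,0.]); return R.from_matrix(RL@np.c_[np.cross(y,z),y,z]).as_euler("xyz")
def zt(a): return RL@[0,np.sin(a),-np.cos(a)]
def tabp(l,r=138,back=0,a=0): # TCP for grasp point at radius r, backed off along tool z
    return lampw(L,pan(l,[[0,0,r]]))[0]+(19-back)*zt(a)
def meas(): # radius, lean of grasp point from state
    s=bot.get_state(); Rm=R.from_euler("xyz",s["orientation"]).as_matrix()
    g=RL.T@(s["tcp_pos"]-19*Rm[:,2]-[L[0],L[1],60]); return np.hypot(g[1],g[2]),np.degrees(np.arctan2(g[1],g[2])),g[0]
E
python3 - <<'E'
from h import *
for s in(1,-1):
  for a0 in(-50,-40,-30,-20,-10,0):
    o=[]
    for l in(63.5,45,30,15,3):
      a=np.radians(a0+63.5-l); q=solve_ik(tabp(np.radians(l),a=a),ori(a,s)); o.append(None if q is None else np.round(q,2).tolist())
    a=np.radians(a0); q=solve_ik(tabp(np.radians(63.5),back=70,a=a),ori(a,s))
    print(s,a0,"pre",q is not None,[x is not None for x in o],o[0],o[-1])
E
```

```text
1 -50 pre True [True, True, True, True, True] [0.19, 0.87, 0.1, 1.3, -0.75, 2.25] [-0.44, 0.4, -0.24, 0.96, 0.18, 1.41]
1 -40 pre True [True, True, True, True, True] [0.15, 0.76, 0.0, 1.15, -0.62, 2.11] [-0.52, 0.43, -0.23, 1.0, 0.35, 1.32]
1 -30 pre True [True, True, True, True, True] [0.09, 0.67, -0.09, 1.02, -0.48, 1.99] [-0.6, 0.48, -0.21, 1.06, 0.5, 1.21]
1 -20 pre True [True, True, True, True, True] [0.02, 0.59, -0.16, 0.92, -0.33, 1.89] [-0.66, 0.55, -0.18, 1.15, 0.65, 1.09]
1 -10 pre True [True, True, True, True, True] [-0.06, 0.54, -0.23, 0.85, -0.17, 1.8] [-0.72, 0.64, -0.14, 1.26, 0.78, 0.94]
1 0 pre True [True, True, True, True, True] [-0.14, 0.5, -0.28, 0.79, 0.0, 1.71] [-0.76, 0.75, -0.08, 1.42, 0.88, 0.76]
-1 -50 pre True [True, True, True, True, True] [0.19, 0.87, 0.1, 1.3, -0.75, -0.89] [-0.44, 0.4, -0.24, 0.96, 0.18, -1.73]
-1 -40 pre True [True, True, True, True, True] [0.15, 0.76, 0.0, 1.15, -0.62, -1.03] [-0.52, 0.43, -0.23, 1.0, 0.35, -1.82]
-1 -30 pre True [True, True, True, True, True] [0.09, 0.67, -0.09, 1.02, -0.48, -1.15] [-0.6, 0.48, -0.21, 1.06, 0.5, -1.93]
-1 -20 pre True [True, True, True, True, True] [0.02, 0.59, -0.16, 0.92, -0.33, -1.25] [-0.66, 0.55, -0.18, 1.15, 0.65, -2.05]
-1 -10 pre True [True, True, True, True, True] [-0.06, 0.54, -0.23, 0.85, -0.17, -1.34] [-0.72, 0.64, -0.14, 1.26, 0.78, -2.2]
-1 0 pre True [True, True, True, True, True] [-0.14, 0.5, -0.28, 0.79, 0.0, -1.43] [-0.76, 0.75, -0.08, 1.42, 0.88, -2.38]
```

Run:
```python
from h import *
a=np.radians(-30); o=ori(a)
s=bot.get_state(); p=s["tcp_pos"].copy(); p[2]=420
bot.movel(p,max_speed=250)
bot.move_ptp(tabp(LEAN0,back=200,a=a),o)
bot.grip(0.55,40)
bot.movel(tabp(LEAN0,back=40,a=a),max_speed=200)
print(bot.get_state()["t"],bot.get_state()["contact_force"])
print(bot.movel(tabp(LEAN0,a=a),max_speed=60,threshold=6))
cv2.imwrite("pics/g.png",cv2.resize(imaging.capture("side")[190:350,240:400],None,fx=3.5,fy=3.5))
s=bot.get_state(); print(s["t"],s["contact_force"],s["tcp_pos"],meas())
```

```text
4.9333 [0.25353187 1.13510706 0.41376345]
False
5.8 [ 0.11546028  0.10825781 -0.24375379] [581.33071739 -16.22443408 105.40762619] (np.float64(138.2372661993902), np.float64(63.41529373670313), np.float64(0.27336427543791486))
```

View pics/g.png

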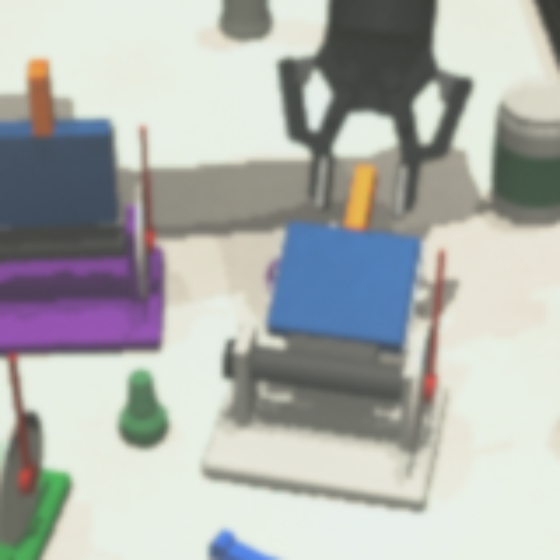

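The fingers straddle the orange tab, which is near (342,246) in full-image pixels and central between the pads. I'll grip it and raise.

Run:
```python
from h import *
bot.grip(0.0,40)
s=bot.get_state(); print(s["t"],s["opening"],s["gripper_force"],s["contact_force"],meas())
for l in (56,48,40,32,24,16,10,6):
    a=np.radians(-30+63.5-l); bot.movel(tabp(np.radians(l),a=a),ori(a),max_speed=60)
    s=bot.get_state(); print(l,s["t"],s["contact_force"].round(1),np.round(meas(),1))
bot.dwell(.3); print(bot.get_state()["contact_force"],meas())
bot.grip(0.5); bot.dwell(.3)
for n in("side","top"): cv2.imwrite(f"pics/{n}1.png",imaging.capture(n))
print(bot.get_state()["t"])
a=cv2.imread("pics/side1.png")[205:340,285:385]; b=cv2.imread("pics/top1.png")[195:290,300:405]
a=cv2.resize(a,None,fx=4,fy=4,interpolation=cv2.INTER_CUBIC)
b=cv2.convertScaleAbs(cv2.resize(b,(int(95/95*540*105/95*0.66),540*66//100),interpolation=cv2.INTER_CUBIC),alpha=1.7)
c=np.zeros((540,400+b.shape[1],3),np.uint8); c[:,:400]=a; c[:b.shape[0],400:]=b; print(b.shape); cv2.imwrite("pics/r1.png",c)
```

```text
6.1917 0.15650153081277804 43.4636914730072 [0.60581614 0.88707796 0.85947029] (np.float64(138.41747565568988), np.float64(63.45510965410371), np.float64(0.3213554340902357))
56 6.6083 [ 3.   3.5 -2.9] [138.3  56.1   0.2]
48 7.0417 [ 3.8  3.6 -2.5] [1.382e+02 4.830e+01 1.000e-01]
40 7.475 [ 3.4  3.3 -1.6] [1.38e+02 4.03e+01 1.00e-01]
32 7.9083 [ 3.   3.7 -1.3] [137.8  32.3   0. ]
24 8.3417 [ 5.   4.5 -1.6] [137.7  24.4   0. ]
16 8.775 [ 4.4  4.6 -1.3] [ 1.375e+02  1.640e+01 -1.000e-01]
10 9.1417 [ 5.1  4.3 -1.6] [ 1.374e+02  1.040e+01 -1.000e-01]
6 9.4333 [ 5.7  3.5 -4. ] [ 1.373e+02  6.400e+00 -1.000e-01]
[ 6.03302669  3.17146067 -2.92544186] (np.float64(137.3458949914253), np.float64(6.535569411201454), np.float64(-0.15973895168627628))
10.525
(356, 393, 3)
```

View pics/r1.png

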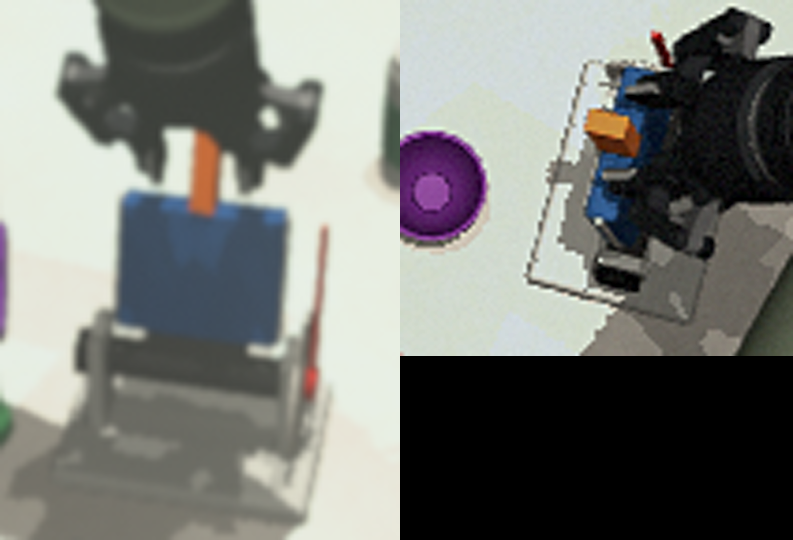

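```bash
cat > m.py <<'E'
from h import *
import itertools
S=4
def box(x,y,z): return np.array(list(itertools.product(x,y,z)),float)
PAN,TAB,PTR=box([-47,47],[-10,10],[22,104]),box([-7,7],[-12,12],[100,152]),box([66.5,69.5],[-2.5,2.5],[60,100])
ROI={"side":(205,345,280,390),"top":(190,290,290,405)}
def masks(n,im):
    r=ROI[n]; h=cv2.cvtColor(im[r[0]:r[1],r[2]:r[3]],cv2.COLOR_BGR2HSV).astype(int); H,Sa,V=h[...,0],h[...,1],h[...,2]
    b=(H>100)&(H<120)&(Sa>100); o=(H>5)&(H<24)&(Sa>130)&(V>70); rd=((H<5)|(H>170))&(Sa>90)&(V>40)
    out=[]
    for k in(b,o,rd):
        k=k.astype(np.uint8); c,lab,st,_=cv2.connectedComponentsWithStats(k,connectivity=8)
        if k is not None and c>1: k=(lab==1+np.argmax(st[1:,4])).astype(np.uint8)
        out.append(cv2.GaussianBlur(k.astype(np.float32),(0,0),.8))
    return out
def rend(n,pts):
    r=ROI[n]; p=proj(n,pts)-[r[2],r[0]]; im=np.zeros(((r[1]-r[0])*S,(r[3]-r[2])*S),np.uint8)
    cv2.fillConvexPoly(im,cv2.convexHull(np.round(((p+.5)*S-.5)*16).astype(np.int32)),255,cv2.LINE_AA,4)
    return cv2.GaussianBlur(cv2.resize(im,None,fx=1/S,fy=1/S,interpolation=cv2.INTER_AREA)/255.,(0,0),.8)
def fit(ims,lean,mark):
    mk={n:masks(n,ims[n]) for n in ims}
    # params: dx,dy (mm), dyaw, lean, mark(deg), per-image pixel shift of 'side' dz handled by dx,dy
    def cost(p):
        LL=L+[p[0],p[1],np.radians(p[2])]; c=p[0]**2+p[1]**2+4*p[2]**2
        for n in mk:
            W=lambda B,l:lampw(LL,pan(np.radians(l),B))
            P=rend(n,W(PAN,p[3]));T=rend(n,W(TAB,p[3]));Q=rend(n,W(PTR,p[4]))
            both=np.maximum(P,T); mb=np.maximum(mk[n][0],mk[n][1])
            c+=np.sum((both-mb)**2)+np.sum((T-mk[n][1])**2*(1 if n=="side" else .3))
            w=cv2.dilate((Q>.05).astype(np.uint8),np.ones((9,9)));c+=2*np.sum((Q-mk[n][2])**2*w)
        return c
    from scipy.optimize import minimize
    s=minimize(cost,[0,0,0,lean,mark],method="Nelder-Mead",options=dict(initial_simplex=np.array([[0,0,0,lean,mark]]+[list(np.array([0,0,0,lean,mark])+d) for d in np.diag([3,3,1.5,4,4.])]),maxiter=600,xatol=.02,fatol=.05))
    return s.x.round(2),round(s.fun,1)
E
python3 - <<'E'
from m import *
ims={n:cv2.imread(f"pics/{n}0.png") for n in("side","top")}
for k in(["side","top"],["side"],["top"]): print(k,fit({n:ims[n] for n in k},63,11.5))
s=bot.get_state(); Rm=R.from_euler("xyz",s["orientation"]).as_matrix()
bot.movel(s["tcp_pos"]-110*Rm[:,2],max_speed=200)
bot.movel([350,-400,300],max_speed=250)
im={n:imaging.capture(n) for n in("side","top")}
for n in im: cv2.imwrite(f"pics/{n}2.png",im[n])
print(bot.get_state()["t"])
for k in(["side","top"],["side"],["top"]): print(k,fit({n:im[n] for n in k},13,11.5))
E
```

```text
['side', 'top'] (array([ 0.81,  1.06,  0.31, 61.66, 11.24]), np.float64(443.0))
['side'] (array([ 0.55,  4.23,  0.96, 67.7 ,  7.67]), np.float64(321.0))
['top'] (array([ 0.55,  1.39,  0.09, 59.59, 11.53]), np.float64(94.1))
12.7333
['side', 'top'] (array([ 1.18,  2.44,  1.19, 11.  ,  9.97]), np.float64(1635.8))
['side'] (array([ 0.83,  2.47,  0.71, 10.18, 10.84]), np.float64(1519.1))
['top'] (array([ 1.27,  1.31,  0.39, 11.73, 11.16]), np.float64(120.2))
```

Run:
```python
from m import *
out=[]
for n,g in(("side",1),("top",1.8)):
    im=cv2.imread(f"pics/{n}2.png"); r=ROI[n]; mk=masks(n,im); c=im[r[0]:r[1],r[2]:r[3]]
    s=3
    A=cv2.convertScaleAbs(cv2.resize(c,None,fx=s,fy=s,interpolation=cv2.INTER_CUBIC),alpha=g)
    B=cv2.resize((np.dstack(mk)*255).astype(np.uint8),None,fx=s,fy=s,interpolation=cv2.INTER_NEAREST)
    for l,col in((11.2,(0,255,255)),):
      for bx in(PAN,TAB):
        p=proj(n,lampw(L+[1,1.5,np.radians(.5)],pan(np.radians(l),bx)))-[r[2],r[0]]
        cv2.polylines(B,[cv2.convexHull(((p+.5)*s).astype(np.int32))],True,col,1)
    out.append(np.hstack([A,B]))
h=out[0].shape[0]+out[1].shape[0]; w=max(o.shape[1] for o in out)
c=np.vstack([cv2.copyMakeBorder(o,0,0,0,w-o.shape[1],0) for o in out]); c=cv2.resize(c,None,fx=min(1,598/h),fy=min(1,598/h),interpolation=cv2.INTER_AREA); print(c.shape); cv2.imwrite("pics/ck.png",c)
```

```text
(598, 573, 3)
```

View pics/ck.png

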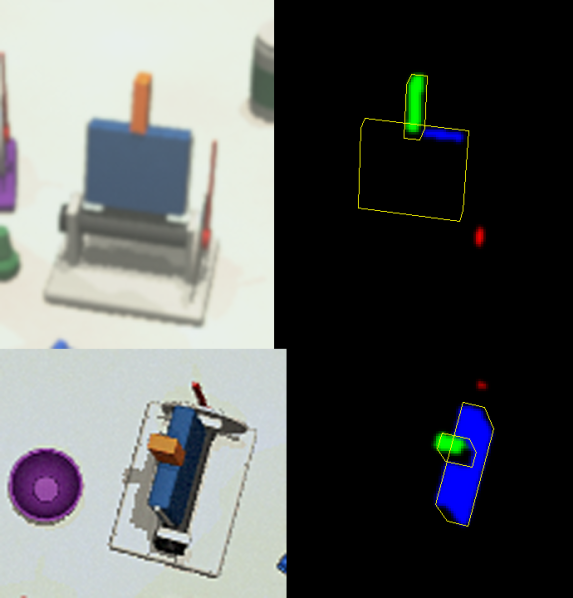

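```bash
python3 - <<'E'
s=open("m.py").read()
i=s.index("    b=(H>100)"); j=s.index("    out=[]\n    for k")
s=s[:i]+'''    B,G,Rr=[im[r[0]:r[1],r[2]:r[3],k].astype(float) for k in range(3)]
    b=(B-Rr>.3*B)&(G-Rr>.04*B)&(B-G>.12*B); o=(Rr-B>.45*Rr)&(G-B>.2*(Rr-B)); rd=(Rr-G>.22*Rr)&(G-B<.35*(Rr-G))&(Rr>40)
'''+s[j:]
open("m.py","w").write(s)
E
python3 - <<'E'
from m import *
out=[]
for k in(0,2):
    im={n:cv2.imread(f"pics/{n}{k}.png") for n in("side","top")}
    for n in im: print(n,[x.sum().round() for x in masks(n,im[n])])
    for kk in(["side","top"],["side"],["top"]): print(k,kk,fit({n:im[n] for n in kk},[63,0,11][k],11.5))
E
```

```text
side [np.float32(1173.0), np.float32(89.0), np.float32(143.0)]
top [np.float32(1352.0), np.float32(169.0), np.float32(295.0)]
0 ['side', 'top'] (array([ 0.72,  1.25,  0.55, 62.05,  7.86]), np.float64(344.3))
0 ['side'] (array([4.000e-02, 3.770e+00, 5.800e-01, 6.581e+01, 6.490e+00]), np.float64(254.6))
0 ['top'] (array([ 0.35,  1.11,  0.3 , 61.2 ,  2.36]), np.float64(70.6))
side [np.float32(1237.0), np.float32(128.0), np.float32(146.0)]
top [np.float32(544.0), np.float32(135.0), np.float32(320.0)]
2 ['side', 'top'] (array([ 0.72,  2.54,  1.02, 11.42,  7.55]), np.float64(343.3))
2 ['side'] (array([-0.13,  1.81,  0.78, 13.67, 10.02]), np.float64(284.0))
2 ['top'] (array([ 0.64,  1.31,  0.41, 12.1 ,  9.77]), np.float64(63.5))
```

```bash
sed -i 's/(G-B<.35\*(Rr-G))/(abs(G-B)<.4*(Rr-G))/' m.py
python3 - <<'E'
from m import *
for k in(0,2):
    im={n:cv2.imread(f"pics/{n}{k}.png") for n in("side","top")}
    for n in im:
        m=masks(n,im[n]); ys,xs=np.where(m[2]>.5); r=ROI[n]
        print(n,[x.sum().round() for x in m],(xs.min()+r[2],xs.max()+r[2],ys.min()+r[0],ys.max()+r[0]) if len(xs) else None, xs[ys==ys.min()]+r[2] if len(xs) else 0)
    for kk in(["side","top"],["side"],["top"]): print(k,kk,fit({n:im[n] for n in kk},[63,0,11][k],11.5))
# raw colours around pointer
im=cv2.imread("pics/side2.png"); 
for v in(260,262,264,268,275,285): print(v,[(int(u),im[v,u].tolist()) for u in range(363,369)])
im=cv2.imread("pics/top2.png")
for v in range(201,214,2): print(v,[(int(u),im[v,u].tolist()) for u in range(364,375,1)])
E
```

```text
side [np.float32(1173.0), np.float32(89.0), np.float32(41.0)] (np.int64(361), np.int64(364), np.int64(290), np.int64(303)) [363]
top [np.float32(1352.0), np.float32(169.0), np.float32(7.0)] (np.int64(367), np.int64(369), np.int64(204), np.int64(205)) [367 368 369]
0 ['side', 'top'] (array([ 0.65,  1.16,  0.51, 61.89, 10.57]), np.float64(335.9))
0 ['side'] (array([4.000e-02, 3.770e+00, 5.800e-01, 6.581e+01, 6.490e+00]), np.float64(254.6))
0 ['top'] (array([ 0.32,  0.88,  0.25, 61.76, 11.51]), np.float64(67.2))
side [np.float32(1237.0), np.float32(128.0), np.float32(40.0)] (np.int64(361), np.int64(364), np.int64(290), np.int64(303)) [363]
top [np.float32(544.0), np.float32(135.0), np.float32(8.0)] (np.int64(367), np.int64(370), np.int64(204), np.int64(205)) [367 368 369]
2 ['side', 'top'] (array([ 0.66,  2.5 ,  0.86, 11.5 ,  8.57]), np.float64(335.2))
2 ['side'] (array([-0.13,  1.81,  0.78, 13.67, 10.02]), np.float64(284.0))
2 ['top'] (array([ 0.67,  1.15,  0.41, 12.13, 10.35]), np.float64(52.8))
260 [(363, [226, 238, 233]), (364, [224, 236, 232]), (365, [216, 230, 230]), (366, [212, 2
[... 1891 characters left out ...]
15]), (366, [109, 118, 113]), (367, [113, 123, 116]), (368, [89, 95, 97]), (369, [19, 20, 34]), (370, [0, 0, 31]), (371, [0, 0, 36]), (372, [113, 123, 116]), (373, [113, 122, 117]), (374, [110, 119, 114])]
211 [(364, [81, 88, 87]), (365, [77, 84, 82]), (366, [111, 119, 114]), (367, [111, 121, 115]), (368, [117, 126, 120]), (369, [62, 67, 77]), (370, [11, 13, 30]), (371, [0, 0, 28]), (372, [52, 56, 74]), (373, [114, 122, 116]), (374, [112, 119, 114])]
213 [(364, [71, 52, 36]), (365, [64, 54, 45]), (366, [52, 52, 50]), (367, [77, 86, 91]), (368, [77, 86, 90]), (369, [109, 120, 120]), (370, [132, 131, 125]), (371, [103, 101, 101]), (372, [97, 93, 98]), (373, [63, 65, 93]), (374, [82, 89, 111])]
```

```bash
cat > g.py <<'E'
from m import *
from scipy.optimize import minimize
F=[[-75,-55,14],[75,-55,14],[-75,55,14]]; tF=[[377,281.5],[392,222.5],[333.8,269.5]]; sF=[[298,323.5],[361.5,333.5]]
TIP={"side":[365.8,261.3],"top":[368.2,203.6]}
def rend2(n,pts,off):
    r=ROI[n]; p=proj(n,pts)+off-[r[2],r[0]]; im=np.zeros(((r[1]-r[0])*S,(r[3]-r[2])*S),np.uint8)
    cv2.fillConvexPoly(im,cv2.convexHull(np.round(((p+.5)*S-.5)*16).astype(np.int32)),255,cv2.LINE_AA,4)
    return cv2.GaussianBlur(cv2.resize(im,None,fx=1/S,fy=1/S,interpolation=cv2.INTER_AREA)/255.,(0,0),.8)
def gfit(ks,leans,cams=("side","top"),sd=.5):
    D={(k,n):masks(n,cv2.imread(f"pics/{n}{k}.png")) for k in ks for n in cams}
    def cost(p):
        LL=L+[p[0],p[1],np.radians(p[2])]; off={"side":p[3:5],"top":p[5:7]}; c=np.sum(p[3:7]**2)/sd**2*3
        for (k,n),mk in D.items():
            l=np.radians(p[8+ks.index(k)]); P=rend2(n,lampw(LL,pan(l,PAN)),off[n]); T=rend2(n,lampw(LL,pan(l,TAB)),off[n])
            c+=np.sum((np.maximum(P,T)-np.maximum(mk[0],mk[1]))**2)*.3
        for n in cams:
            f,z=(sF,F[:2]) if n=="side" else (tF,F)
            c+=4*np.sum((proj(n,lampw(LL,z))+off[n]-f)**2)+20*np.sum((proj(n,lampw(LL,pan(np.radians(p[7]),[[68,0,100]])))+off[n]-TIP[n])**2)
        return c
    s=minimize(cost,[0]*7+[11.]+list(leans),method="Powell",options=dict(xtol=1e-2,ftol=1e-4)); return s.x.round(2),round(s.fun,1)
E
python3 - <<'E'
from g import *
print(gfit([0,2],[62,12])); print(gfit([2],[12])); print(gfit([0,2],[62,12],("side",))); print(gfit([0,2],[62,12],("top",)))
print(gfit([0,2],[62,12],sd=2))
E
```

```text
(array([ 2.700e-01,  1.450e+00,  4.300e-01,  3.000e-02, -3.300e-01,
        2.000e-01, -3.000e-02,  1.054e+01,  6.239e+01,  1.210e+01]), np.float64(177.2))
(array([ 0.3 ,  1.37,  0.62,  0.03, -0.34,  0.13,  0.04, 10.4 , 12.01]), np.float64(105.3))
(array([ 0.21,  3.14,  1.01,  0.1 ,  0.18,  0.  ,  0.  , 11.3 , 66.07,
       11.29]), np.float64(125.1))
(array([ 0.2 ,  1.25,  0.31,  0.  ,  0.  ,  0.  , -0.  , 10.27, 60.8 ,
       12.06]), np.float64(38.5))
(array([ 2.700e-01,  1.090e+00,  3.900e-01,  1.000e-02, -5.800e-01,
        1.400e-01, -1.000e-02,  1.061e+01,  6.293e+01,  1.220e+01]), np.float64(175.2))
```

Run:
```python
from g import *
LL=L+[.27,1.3,np.radians(.43)]
im=cv2.imread("pics/side2.png").astype(float)
def half(v,x0):  # first half-level crossing
    lo,hi=v.min(),v.max(); t=(lo+hi)/2; i=np.where((v[:-1]-t)*(v[1:]-t)<=0)[0][0]; return x0+i+(v[i]-t)/(v[i]-v[i+1])
def edge(n,B,l): return proj(n,lampw(LL,pan(np.radians(l),B)))
def at(e,u): return e[0,1]+(u-e[0,0])/(e[1,0]-e[0,0])*(e[1,1]-e[0,1])
print("side: row of upper panel edge / by lean")
for u in(320,326,348,352,355):
    print(u,round(half(im[238:257,u,2],238),2),[round(at(edge("side",[[-47,10,104],[47,10,104]],l),u),2) for l in(10,12,14)])
for u in(338,340): print("tab",u,round(half(im[215:245,u,0],215),2),[round(at(edge("side",[[-7,12,152],[7,12,152]],l),u),2) for l in(10,12,14)])
c=im[250:275,364:368,1].min(axis=1); print("ptr",round(half(c[:16],250),2),[edge("side",[[68,2.5,100]],l).round(2).tolist() for l in(8,10,12)])
t=cv2.imread("pics/top2.png").astype(float)
print("top: col of +y panel outline near dial side, by lean")
for v in(212,216,240,246): 
    g=t[v,315:372,2]; print(v,[round(edge("top",[[-47,10,104],[47,10,104]],l)[0,0]+(v-edge("top",[[-47,10,104],[47,10,104]],l)[0,1])/(np.diff(edge("top",[[-47,10,104],[47,10,104]],l)[:,1])[0])*np.diff(edge("top",[[-47,10,104],[47,10,104]],l)[:,0])[0],2) for l in(10,12,14)],half(t[v,335:366,2],335), t[v,340:366,2].astype(int).tolist())
for v in(203,204,205): print("ptr",v,t[v,363:373,1].astype(int).tolist(),[edge("top",[[68,2.5,100],[68,-2.5,100]],l).round(1).tolist() for l in(8,10,12)])
```

```text
side: row of upper panel edge / by lean
320 252.4 [np.float64(252.94), np.float64(252.35), np.float64(251.82)]
326 253.02 [np.float64(253.68), np.float64(253.08), np.float64(252.55)]
348 255.26 [np.float64(256.37), np.float64(255.77), np.float64(255.23)]
352 255.38 [np.float64(256.86), np.float64(256.26), np.float64(255.72)]
355 255.41 [np.float64(257.23), np.float64(256.63), np.float64(256.09)]
tab 338 233.72 [np.float64(235.18), np.float64(234.35), np.float64(233.61)]
tab 340 233.95 [np.float64(235.41), np.float64(234.58), np.float64(233.84)]
ptr 261.12 [[[365.81, 262.52]], [[366.0, 261.8]], [[366.19, 261.13]]]
top: col of +y panel outline near dial side, by lean
212 [np.float64(361.14), np.float64(359.48), np.float64(357.83)] 348.4909090909091 [114, 114, 114, 114, 112, 115, 115, 114, 114, 59, 112, 115, 114, 111, 102, 53, 58, 69, 60, 77, 79, 57, 79, 118, 121, 104]
216 [np.float64(360.08), np.float64(358.41), np.float64(356.77)] 347.8301886792453 [114, 115, 112, 113, 114, 113, 115, 116, 63, 114, 114, 113, 115, 115, 118, 122, 66, 55, 69, 26, 22, 23, 29, 26, 28, 27]
240 [np.float64(353.69), np.float64(352.02), np.float64(350.36)] 351.46590909090907 [83, 69, 64, 77, 76, 75, 79, 77, 79, 74, 78, 80, 36, 20, 26, 27, 27, 29, 27, 29, 26, 10, 4, 7, 5, 6]
246 [np.float64(352.1), np.float64(350.42), np.float64(348.76)] 350.3813559322034 [89, 112, 115, 114, 117, 78, 78, 75, 77, 79, 83, 24, 27, 23, 26, 26, 28, 26, 27, 13, 4, 7, 6, 3, 10, 9]
ptr 203 [118, 118, 118, 120, 68, 91, 92, 120, 119, 118] [[[368.7, 204.0], [370.9, 204.6]], [[367.1, 203.7], [369.3, 204.2]], [[365.6, 203.4], [367.8, 203.9]]]
ptr 204 [117, 119, 119, 125, 51, 20, 0, 120, 122, 120] [[[368.7, 204.0], [370.9, 204.6]], [[367.1, 203.7], [369.3, 204.2]], [[365.6, 203.4], [367.8, 203.9]]]
ptr 205 [118, 118, 119, 125, 28, 0, 0, 55, 119, 121] [[[368.7, 204.0], [370.9, 204.6]], [[367.1, 203.7], [369.3, 204.2]], [[365.6, 203.4], [367.8, 203.9]]]
```

Run:
```python
from h import *
a0=np.radians(21.5); P=12.2
bot.movel(tabp(np.radians(P),back=110,a=a0),ori(a0),max_speed=250)
bot.movel(tabp(np.radians(P),a=a0),max_speed=120,threshold=6)
bot.grip(0.0,40); bot.dwell(.2); G=meas()[1]; print(bot.get_state()["t"],meas(),bot.get_state()["contact_force"])
for d in(4,8.4):
    a=a0+np.radians(d); bot.movel(tabp(np.radians(P-d),a=a),ori(a),max_speed=40)
bot.dwell(.2); print(G,meas(),bot.get_state()["contact_force"])
```

```text
15.85 (np.float64(138.57479496644265), np.float64(12.135582884251942), np.float64(0.3889084579277502)) [ 0.39597353 -0.37044399  4.99457919]
12.135582884251942 (np.float64(138.40929780191234), np.float64(4.014216609627572), np.float64(0.2747651357852399)) [1.08498124 3.5097876  5.65270589]
```

Run:
```python
from g import *
bot.grip(0.5); bot.dwell(.2)
s=bot.get_state(); Rm=R.from_euler("xyz",s["orientation"]).as_matrix()
bot.movel(s["tcp_pos"]-110*Rm[:,2],max_speed=200)
bot.movel([350,-400,300],max_speed=250)
for n in("side","top"): cv2.imwrite(f"pics/{n}3.png",imaging.capture(n))
print(bot.get_state()["t"],gfit([2,3],[12,10.5]))
def half(v,x0):
    lo,hi=v.min(),v.max(); t=(lo+hi)/2; i=np.where((v[:-1]-t)*(v[1:]-t)<=0)[0][0]; return round(x0+i+(v[i]-t)/(v[i]-v[i+1]),2)
for k in(2,3):
    im=cv2.imread(f"pics/side{k}.png").astype(float);t=cv2.imread(f"pics/top{k}.png").astype(float)
    print(k,[half(im[238:257,u,2],238) for u in(320,326,348,352)],[half(im[215:245,u,0],215) for u in(338,340)],[half(t[v,346:358,2],346) for v in(238,240,242,244,246)])
    print(im[258:264,365,1],t[205,364:372,1])
```

```text
19.5667 (array([ 0.42,  1.45,  0.62, -0.02, -0.34,  0.15,  0.07, 10.35, 12.15,
       10.73]), np.float64(182.4))
2 [np.float64(252.4), np.float64(253.02), np.float64(255.26), np.float64(255.38)] [np.float64(233.72), np.float64(233.95)] [np.float64(350.85), np.float64(351.68), np.float64(351.37), np.float64(350.62), np.float64(350.51)]
[238. 237. 230. 208. 174. 156.] [118. 119. 125.  28.   0.   0.  55. 119.]
3 [np.float64(252.6), np.float64(253.47), np.float64(255.34), np.float64(255.41)] [np.float64(234.46), np.float64(234.49)] [np.float64(353.2), np.float64(352.63), np.float64(352.36), np.float64(351.4), np.float64(351.51)]
[238. 237. 230. 207. 174. 156.] [119. 120. 124.  28.   1.   5.  55. 119.]
```

Run:
```python
from h import *
bot.grip(0.0,30)
l=np.radians(10.6); a=np.radians(20); n=RL@[0,np.cos(l),-np.sin(l)]
def tgt(gap): # finger corner at radius 135, gap mm before the tab face
    c=lampw(L+[.4,1.4,0],pan(l,[[0,-12-gap,135]]))[0]; return c-11*(RL@[0,np.cos(a),np.sin(a)])
def f(k=6):
    v=[]
    for _ in range(k): v.append(bot.get_state()["contact_force"]); bot.dwell(.02)
    return -np.mean(v,0)@n, np.std([-x@n for x in v])
bot.movel(tgt(60)+[0,0,40],ori(a),max_speed=200); bot.movel(tgt(25),max_speed=100); bot.dwell(.3)
b,sd=f(15); print("base",b,sd,bot.get_state()["t"])
gap=25; hit=bot.movel(tgt(-6),max_speed=15,threshold=1.0)
p=bot.get_state()["tcp_pos"]; gap=-(p-tgt(0))@n; print("hit",hit,gap,f()[0]-b,bot.get_state()["t"])
t2=None; log=[]
for _ in range(25):
    F=f(4)[0]-b; t=bot.get_state()["t"]; log.append((round(t,2),round(gap,1),round(F,2)))
    if F>2.0 and t2 is None: t2=t
    if F>2.3 or gap<-20: break
    gap-=1.0 if F<1.6 else .5; bot.movel(tgt(gap),max_speed=20)
while t2 and bot.get_state()["t"]-t2<1.0: log.append((round(bot.get_state()["t"],2),round(gap,1),round(f(5)[0]-b,2)))
bot.movel(tgt(30),max_speed=80)
print(log); print(f()[0]-b)
```

```text
base -0.008580556936766133 0.5450449426514734 22.9417
hit False -5.911337907307942 0.843472493992655 25.2583
[(25.32, np.float64(-5.9), np.float64(0.26)), (25.64, np.float64(-6.9), np.float64(0.53)), (25.96, np.float64(-7.9), np.float64(0.77)), (26.27, np.float64(-8.9), np.float64(1.24)), (26.59, np.float64(-9.9), np.float64(1.41)), (26.91, np.float64(-10.9), np.float64(1.53)), (27.23, np.float64(-11.9), np.float64(1.75)), (27.54, np.float64(-12.4), np.float64(1.98)), (27.86, np.float64(-12.9), np.float64(2.19)), (28.18, np.float64(-13.4), np.float64(2.26)), (28.49, np.float64(-13.9), np.float64(2.56)), (28.49, np.float64(-13.9), np.float64(2.32)), (28.57, np.float64(-13.9), np.float64(2.92)), (28.66, np.float64(-13.9), np.float64(2.41)), (28.74, np.float64(-13.9), np.float64(2.6)), (28.82, np.float64(-13.9), np.float64(2.62))]
0.4541181312724759
```

Run:
```python
from g import *
p=bot.get_state()["tcp_pos"]; bot.movel(p+[0,-20,60],max_speed=200); bot.movel([350,-400,300],max_speed=250)
for n in("side","top"): cv2.imwrite(f"pics/{n}4.png",imaging.capture(n))
print(bot.get_state()["t"],gfit([3,4],[10.7,10.7]))
for n in("side","top"):
    a,b=[cv2.imread(f"pics/{n}{k}.png").astype(int) for k in(0,4)]; d=(np.abs(a-b).max(2)>40).astype(np.uint8)
    print(n,[s.tolist() for s in cv2.connectedComponentsWithStats(d)[2][1:] if s[4]>12])
a=cv2.imread("pics/side4.png")[130:460,180:480]; b=cv2.imread("pics/top4.png")[130:460,80:520]
cv2.imwrite("pics/fin.png",np.hstack([a,cv2.convertScaleAbs(b,alpha=1.6)]))
```

```text
31.6333 (array([ 3.800e-01,  1.350e+00,  7.100e-01,  1.000e-02, -3.600e-01,
        1.300e-01,  6.000e-02,  1.032e+01,  1.085e+01,  1.084e+01]), np.float64(185.8))
side [[0, 0, 91, 123, 4564], [60, 0, 38, 82, 852], [82, 0, 25, 11, 241], [148, 0, 51, 82, 1515], [107, 5, 61, 62, 2611], [87, 36, 52, 105, 2237], [18, 99, 58, 44, 1292], [178, 98, 19, 24, 151], [0, 108, 4, 11, 34], [79, 118, 13, 24, 127], [75, 143, 175, 337, 20006], [27, 165, 27, 33, 410], [98, 170, 10, 13, 66], [75, 207, 8, 3, 22], [27, 208, 8, 13, 57], [68, 208, 6, 4, 16], [35, 223, 42, 70, 1101], [313, 234, 48, 57, 1622], [73, 239, 6, 8, 21], [79, 247, 20, 17, 180], [155, 285, 19, 7, 71], [347, 290, 9, 5, 25], [188, 309, 6, 8, 26], [184, 321, 31, 35, 457], [192, 355, 80, 125, 5505]]
top [[307, 209, 65, 52, 1642], [355, 239, 7, 15, 37], [309, 295, 331, 185, 19097], [575, 311, 3, 13, 24], [324, 333, 19, 17, 126], [312, 342, 11, 13, 62], [290, 360, 18, 13, 72], [573, 367, 19, 11, 65], [272, 373, 14, 3, 31], [224, 382, 55, 98, 1132], [274, 384, 34, 10, 165], [255, 395, 42, 60, 342], [242, 406, 13, 6, 20], [328, 409, 131, 71, 2065], [363, 409, 7, 9, 21], [462, 445, 8, 20, 32], [597, 451, 43, 29, 642], [569, 457, 14, 23, 117]]
```

View pics/fin.png

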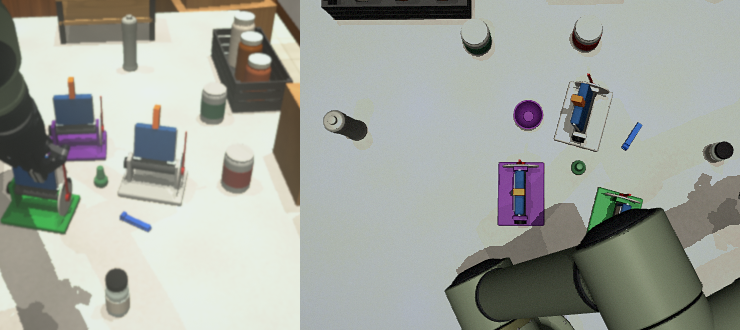

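The light held: its lean is unchanged at about 10.8° against a pointer at about 10.3–10.6°. The bystanders are undisturbed (bowl at top-view (308,244), stopper at (358,297)) and the arm is clear.

```bash
python3 -c "
from bench import bot
print(bot.sign_off())"
```

```text
the job is handed in; nothing more can be done
None
```

The job is handed in: the light was raised and let go within about half a degree of the pointer, by camera estimate. It then held through a push of about 2 to 2.6 N for just over a second, and nothing else on the shelf appears to have moved.

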